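# Cap the solvent canister with a cam-lock coupling

### The arm

A 7-joint arm with a two-finger parallel gripper is mounted at the origin on a cart in front of the work surface, level with it; the furniture and walls round the work are solid. World frame = base frame: x ahead of the robot, y to its left, z up, the work surface at z = 0. Lengths are in m, angles in degrees, forces in N, time in s.
With the tool pointing down it reaches from about 0.35 to 0.775 m from the base axis. Payload 3.1 kg.
Tool frame: the origin (TCP) lies on the centre line of the jaws, within the pads' length; the fingertips stand 17 mm ahead of it and the grasp point (between the pads) lies 2 mm behind it (robot.tip_reach is the distance from the TCP to the fingertips, in m); z points along the fingers, y is the direction in which the jaws open and shut (so a half turn about z gives the same grasp; the last joint's range is limited). The gripper opens to 85 mm and grips with 20 to 120 N. Pads are 22 mm wide; open, the fingers measure 114 mm over their backs; the gripper's body (76 mm by 85 mm) begins 54 mm behind the grasp point. The pads swing forward as they close: fully open they stand 13 mm farther back than shut.
Start: joints at [-73.379, 17.813, 0.802, 86.603, -0.252, 75.585, -1.558], TCP at [0.179, 0.52, 0.227] pointing down, gripper open.
Joint ranges: [-154.91, 154.91], [-16.99, 109.72], [-72.82, 74.43], [7.12, 147.25], [-82.49, 262.49], [11.32, 116.49], [-174.64, 174.64]. Speed limits (degrees/s): [159.86, 159.86, 180, 180, 180, 180, 180].

### API

Orientations are given as [roll, pitch, yaw] about the fixed x, y, z axes, in that order (R = Rz(yaw) Ry(pitch) Rx(roll)).
In Python, from station import robot, fingers, vision, workorder, recognise gives the robot as it stands. Calls block until the motion is done:
- robot.move_to(position, orientation): joint-space move of the TCP to a pose.
- robot.line_to(position, orientation=None, velocity=0.15, f_stop=None): straight line of the TCP; orientation=None keeps the orientation; velocity is the mean speed in m/s. With f_stop (N) it stops when the force on the tool has changed by that much, and returns True; else False.
- robot.move_j(angles): joint-space move.
- fingers.gripper_to(opening, force=None): opening from 0.0 (shut) to 1.0 (fully open); force is the grip in N (None keeps the last); returns when the fingers have stopped.
- robot.pause(seconds).
- robot.inverse_kinematics(position, orientation): joint angles nearest the present ones, or None.
- vision.grab_frame(name): name is "side" or "top"; returns the picture (384x512x3 uint8, red, green, blue); there is no depth.
- vision.calibration(name): a dict with "mtx" (3x3 intrinsics, pixels), "extrinsics" (4x4, takes a point from world to camera coordinates). Camera axes: x right, y up, looking along -z (the intrinsics and any distortion apply to the point x, -y, -z); pixel columns grow to the right and rows downward; lengths in m; the calibration is good to about 2 mm. A picture is of the moment at which its call begins. calibration takes no time and is no camera call.
A pose or a line that the arm cannot do raises robot.PlanningError and nothing moves.
- workorder.close_job(): hands the job in, once; it reports no verdict.
Trained networks look in the newest picture that a camera, given by its name, has taken for a name from the list of things; names that differ only in an ending like _2 or _b are one class to them, and where a whole thing is asked for, a point or a joint stands for the part that bears it (a point fixed in the world has none). Each returns a list of dicts, best first, with "p" (0 to 1); they miss things now and then, are a little off and sometimes report something else, mostly with a low value. They report only what shows in the picture. A call takes as long as a camera call.
- recognise(label, camera): "rect" ([centre column, centre row, width, height] in pixels, round what is visible of it).
Readings, each from a call of its own:
- robot.current_time_s(): time.
- robot.current_joint_positions(): joint angles.
- robot.current_dq(): joint speeds.
- robot.current_joint_torque(): joint torques, N m.
- robot.current_tool_pos(): TCP position.
- robot.current_eef_rot(): TCP orientation.
- robot.current_contact_force(): force on the tool from outside, world axes, zero at the start.
- robot.current_torque(): the same for the moment, N m.
- robot.current_finger_gap(): opening from 0.0 (shut) to 1.0 (fully open).
Only numpy, scipy, OpenCV 4.12 (cv2) and the standard library are available. Lean on these libraries where they do the work, as an engineer would, in place of code of your own. Each camera call takes 0.05 s, during which the arm holds its last target.

### The job

Close the steel solvent canister: pick up the cam-arm cap coupling, feel it onto the canister's grooved neck and push it firmly down onto the seal with both arms still up. Then swing the two cam arms fully down, first one and then the other, so that the cap is pulled down level and locked, and let go. Be gentle: never jam or ram the coupling on the neck, and leave the bottles, the dish and the pot where they are.

Things in the scene. Friction and masses are not known exactly. Their poses are not given: they have to be found in the camera images.
- canister: squat stainless steel canister, 124 mm across, 80 mm high to its flat lid, fixed; origin: centre of its underside, z up. A 72 mm bolted flange on the lid carries the upright grooved neck. The flange is eccentric and may be bolted on any way round: the neck's axis stands 10 mm from the canister's axis, to a side that is not measured
- lid (a point): centre of the canister's lid, z up. Heights above it: flange 6 mm; then the neck's pipe, 24 mm across; shoulder, 32 mm across, 38 to 47; groove, 20 mm across, 52 to 63; widening to the nose, 32 mm across, 73 to 82; its rim is chamfered 45 degrees to the flat top at 84 (28 mm across). A mouth set down over 5 mm off the neck's axis lands flat on it at 84, with no side force
- coupling: loose aluminium cap with two steel cam arms, standing mouth down, 0.2 to 0.32 kg; origin: centre of its open mouth, z to its closed top. Body 46 mm across (rim of 50 mm on the lowest 8 mm); grip its plain sides at +x and -x. Arms on pins (along x) 22 mm from the axis on its +y side (cam_a) and -y side (cam_b), 21 mm above the mouth; ears reach 29 mm from the axis
- cap_top (a point): centre of the coupling's flat top, 53 mm above the mouth. Bore 34 mm, 1 mm play on nose and shoulder; mouth flares at 45 degrees to 38.6 mm in its lowest 2.5 mm: 1 to 5 mm off, it rides on the nose's chamfer, forced towards the neck's axis, standing 79.5 to 84 above the lid. It meets the nose with the rubber seal in its roof at 45, giving from 4 N, 3 N more per mm; home under 43, locked at 41
- cam_a (a joint): angle of the cam arm on the coupling's +y side: flat steel, 11 x 5 mm, ring 17 mm wide at the end, 53 mm from the pin. 0: up and outward, 75 degrees above level; grows as it swings outward and down; level at 1.31; stop at 2.44, fully down, 65 degrees below level. Stays where left. Over 0.3 its cam blocks the bore. Bites under the nose from about 1.6, past centre at 2.3, with 3 to 8 N at its end
- cam_b (a joint): angle of the cam arm on the coupling's -y side: flat steel, 11 x 5 mm, ring 17 mm wide at the end, 53 mm from the pin. 0: up and outward, 75 degrees above level; grows as it swings outward and down; level at 1.31; stop at 2.44, fully down, 65 degrees below level. Stays where left. Over 0.3 its cam blocks the bore. Bites under the nose from about 1.6, past centre at 2.3, with 3 to 8 N at its end
- xylene_bottle: pale grey bottle with black cap, 37 mm across, 86 mm high, a bystander; origin at the centre of its underside
- stain_bottle: amber bottle with black cap, 34 mm across, 75 mm high, a bystander; origin at the centre of its underside
- petri_1: petri dish, 60 mm across, 15 mm high, a bystander; origin at the centre of its underside
- screw_pot: small clear pot with a grey lid, 41 mm across, 40 mm high, a bystander; origin at the centre of its underside

How it is judged:
By the outcome, as a careful person would: the job done as asked, in the order asked, and still so for the second after the job is handed in, with the robot touching nothing.
It also fails if it takes over 72 s, if anything falls off the work surface, if the arm or the gripper's body presses on something with over 40 N, if the wrist force passes 120 N, or if a joint passes its speed limit or range.

## Working session

There is one attempt and no reset: what is moved stays moved. The work goes in short steps, each a Python script; the robot and the scene stay as the last script left them, time stands still between calls to the robot, and variables do not carry over. Pictures are saved under pics/ and viewed, and the job is handed in when it is done.

```bash
ls; mkdir -p pics
cat > h.py <<'E'
from station import robot, fingers, vision, workorder, recognise
import numpy as np, cv2
def cal(n):
    c=vision.calibration(n); return np.array(c["mtx"],float),np.array(c["extrinsics"],float),c
def proj(n,P):
    K,T,c=cal(n); P=np.atleast_2d(P); p=(T[:3,:3]@P.T).T+T[:3,3]
    p=p*np.array([1,-1,-1]); u=(K@p.T).T; return u[:,:2]/u[:,2:]
def ray(n,uv):
    K,T,c=cal(n); d=np.linalg.inv(K)@np.array([uv[0],uv[1],1.]); d=d*np.array([1,-1,-1])
    R=T[:3,:3]; return -R.T@T[:3,3], R.T@d
def atz(n,uv,z):
    o,d=ray(n,uv); return o+d*(z-o[2])/d[2]
def snap(n,f,crop=None,s=1):
    im=vision.grab_frame(n); b=cv2.cvtColor(im,cv2.COLOR_RGB2BGR)
    if crop: x0,y0,x1,y1=crop; b=b[y0:y1,x0:x1]
    if s!=1: b=cv2.resize(b,None,fx=s,fy=s,interpolation=cv2.INTER_CUBIC)
    cv2.imwrite("pics/"+f,b); return im
E
python3 - <<'E'
from h import *
print(vision.calibration("side"));print(vision.calibration("top"))
snap("side","s0.png",s=1.5);snap("top","t0.png",s=1.5)
for n in("side","top"):
  for l in("canister","lid","coupling","cap_top","cam_a","xylene_bottle","stain_bottle","petri_1","screw_pot"):
    r=recognise(l,n); print(n,l,[(np.round(x["rect"],1).tolist(),round(x["p"],2)) for x in r[:3]])
print(robot.current_time_s(),robot.current_eef_rot(),robot.tip_reach)
E
```

```text
pics
{'mtx': array([[420.44685152,   0.        , 256.3596037 ],
       [  0.        , 420.44685152, 190.35830736],
       [  0.        ,   0.        ,   1.        ]]), 'extrinsics': array([[-9.85884219e-01, -1.67428488e-01,  9.32473014e-05,
         5.77199461e-01],
       [ 9.98269297e-02, -5.87372590e-01,  8.03136368e-01,
        -9.60505322e-02],
       [-1.34413136e-01,  7.91808779e-01,  5.95795238e-01,
        -1.13172265e+00],
       [ 0.00000000e+00,  0.00000000e+00,  0.00000000e+00,
         1.00000000e+00]])}
{'mtx': array([[389.95858311,   0.        , 255.91062744],
       [  0.        , 389.95858311, 194.58935246],
       [  0.        ,   0.        ,   1.        ]]), 'extrinsics': array([[ 0.01990744, -0.99977665,  0.00709577,  0.06815116],
       [ 0.99199626,  0.02063663,  0.12456946, -0.59802721],
       [-0.12468806,  0.00455912,  0.99218552, -0.91904784],
       [ 0.        ,  0.        ,  0.        ,  1.        ]])}
side canister [([251.6, 207.5, 49.5, 71.8], 0.71)]
side lid [([249.7, 208.1, 47.2, 68.6], 0.56)]
side coupling [([296.1, 169.4, 19.0, 24.1], 0.71)]
side 
[... 321 characters left out ...]
[([246.0, 202.6, 54.8, 50.8], 0.6)]
top lid [([246.8, 200.1, 58.3, 54.8], 0.58), ([147.2, 215.4, 19.8, 9.5], 0.57), ([354.9, 148.6, 19.3, 14.4], 0.33)]
top coupling [([356.9, 239.7, 23.5, 32.8], 0.7)]
top cap_top [([357.1, 238.1, 21.4, 31.7], 0.75)]
top cam_a [([361.8, 253.2, 8.9, 7.6], 0.42), ([359.1, 227.6, 5.2, 9.1], 0.36), ([355.2, 149.9, 16.4, 14.6], 0.22)]
top xylene_bottle [([143.4, 247.6, 23.1, 15.1], 0.68)]
top stain_bottle [([143.3, 216.0, 19.3, 18.6], 0.58)]
top petri_1 [([289.7, 149.1, 22.0, 17.9], 0.68)]
top screw_pot [([355.5, 148.7, 18.7, 14.3], 0.68), ([361.3, 254.6, 7.4, 5.1], 0.67), ([358.1, 238.6, 23.4, 32.4], 0.16)]
1.0 [1.79999541e+02 2.00358237e-03 1.60995079e+02] 0.017
```

View pics/s0.png

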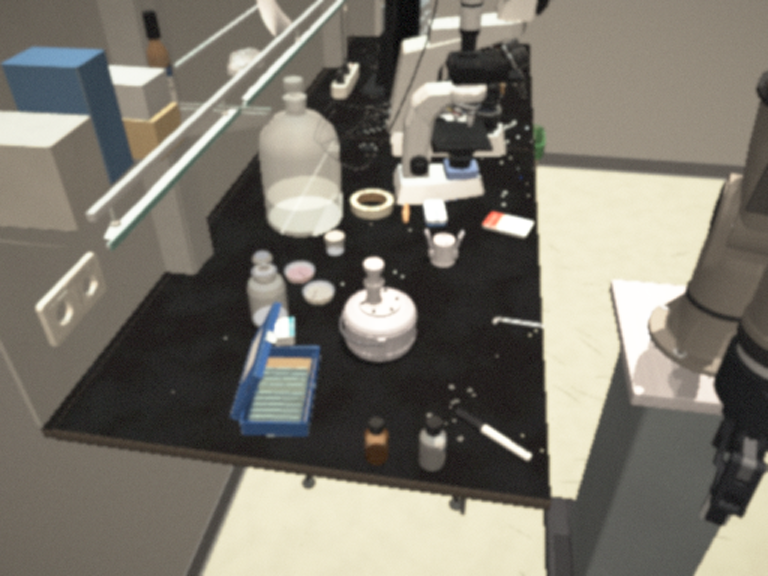

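View pics/t0.png

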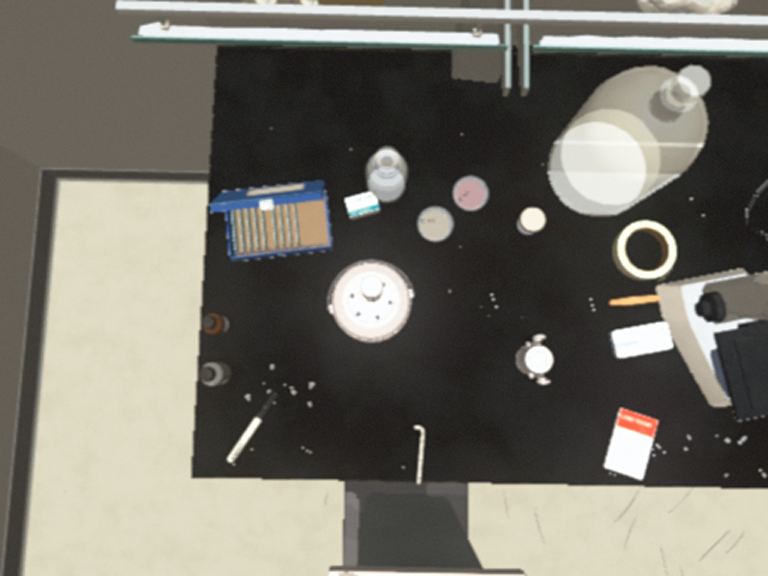

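Run:
```python
import cv2
s=cv2.imread("pics/s0.png");t=cv2.imread("pics/t0.png")
# original saved at 1.5: crop and enlarge
def c(im,x0,y0,x1,y1,k):
    im=im[int(y0*1.5):int(y1*1.5),int(x0*1.5):int(x1*1.5)];return cv2.resize(im,(int((x1-x0)*k),int((y1-y0)*k)),interpolation=cv2.INTER_CUBIC)
cv2.imwrite("pics/s0c.png",c(s,200,140,330,240,6))
cv2.imwrite("pics/t0c.png",c(t,200,160,400,270,4))
cv2.imwrite("pics/t0d.png",c(t,330,215,380,265,10))
```

```text
(no output)
```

View pics/s0c.png

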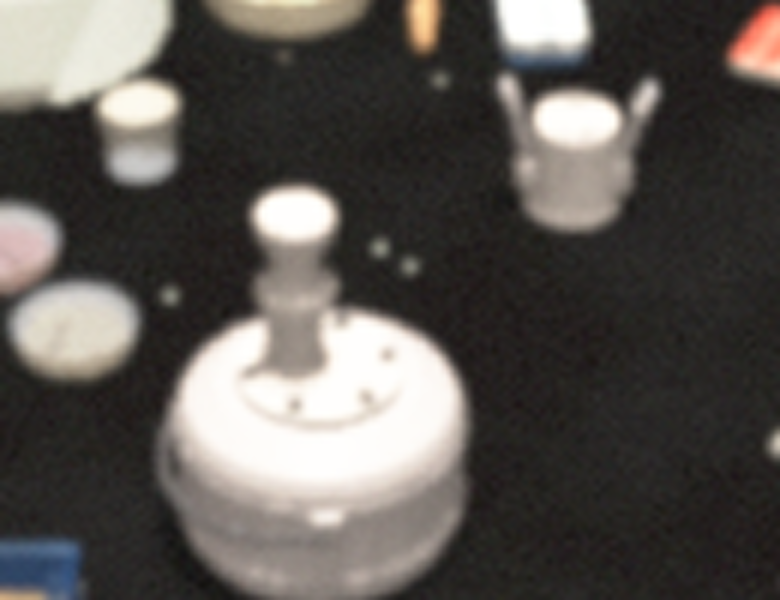

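View pics/t0c.png

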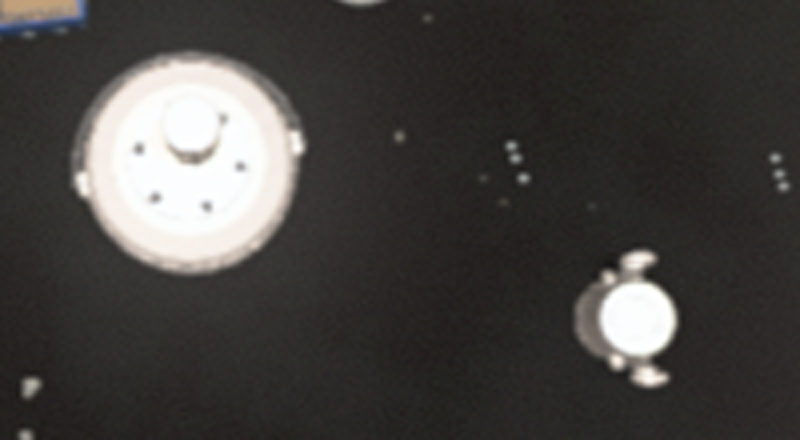

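View pics/t0d.png

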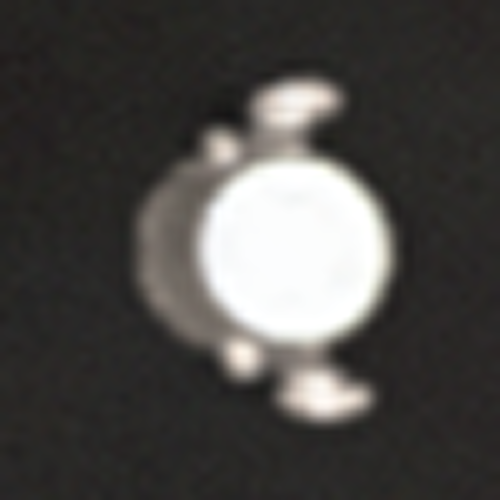

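```bash
cat > meas.py <<'E'
from h import *
from scipy.optimize import least_squares
def tri(ut,us):
    A=[];b=[]
    for n,u in(("top",ut),("side",us)):
        o,d=ray(n,u);d/=np.linalg.norm(d);M=np.eye(3)-np.outer(d,d);A.append(M);b.append(M@o)
    A=np.vstack(A);b=np.hstack(b);x,r,_,_=np.linalg.lstsq(A,b,rcond=None);return x,np.sqrt(r)
E
python3 - <<'E'
from meas import *
print("nose",tri((247.5,191.2),(249.2,176.2)), atz("top",(247.5,191.2),.164), atz("side",(249.2,176.2),.164))
print("cap",tri((359.5,240),(296.2,160)), atz("top",(359.5,240),.053), atz("side",(296.2,160),.053))
a=atz("top",(360,225),.072);b=atz("top",(362.5,254.5),.072);print("rings",a,b,np.linalg.norm(a-b),np.degrees(np.arctan2(*(a-b)[[1,0]])))
a=atz("side",(200+648/6,140+92/6),.072);b=atz("side",(200+508/6,140+85/6),.072);print("rings side",a,b,np.linalg.norm(a-b),np.degrees(np.arctan2(*(a-b)[[1,0]])))
# canister lid centre from top image: rim circle
for n,u in(("top",(247,200)),):print(atz(n,u,.08))
# bolts in top image
bl=np.array([[139,149],[155,197],[207,206],[241,166],[223,119]])/4+[200,160]
P=np.array([atz("top",u,.087)for u in bl]);print(P)
A=np.c_[2*P[:,:2],np.ones(5)];x=np.linalg.lstsq(A,(P[:,:2]**2).sum(1),rcond=None)[0];print("flange c",x[:2],np.sqrt(x[2]+x[:2]@x[:2]))
for l,u,z in(("xyl",(143,245),.086),("stain",(143,215.5),.075),("petri",(289.7,149.1),.015),("pot",(354.7,147),.04),("petri2",(313,128),.015)):print(l,atz("top",u,z))
# bench edges
print([atz("top",(x/1.5,y/1.5),0) for x,y in((193,477),(768,487),(217,47))])
E
```

```text
nose (array([0.587121  , 0.09888822, 0.16246126]), array([0.00077463])) [0.5874649  0.09891451 0.164     ] [0.58614255 0.10112881 0.164     ]
cap (array([ 0.4899495 , -0.1685985 ,  0.05231398]), array([0.00109578])) [ 0.49071318 -0.16836772  0.053     ] [ 0.48911454 -0.16756003  0.053     ]
rings [ 0.52539757 -0.16485021  0.072     ] [ 0.45712304 -0.16974845  0.072     ] 0.06845002031152003 4.103559662281944
rings side [ 0.45431946 -0.17004259  0.072     ] [ 0.52537167 -0.16482994  0.072     ] 0.07124316505171259 -175.80408773400356
[0.57795784 0.10106989 0.08      ]
[[0.58300985 0.12950323 0.087     ]
 [0.55527832 0.11951746 0.087     ]
 [0.55068164 0.08936407 0.087     ]
 [0.57431799 0.07015764 0.087     ]
 [0.60159063 0.08113649 0.087     ]]
flange c [0.57837133 0.10002238] 0.02996146234140692
xyl [0.46899482 0.33606092 0.086     ]
stain [0.53710713 0.34295041 0.075     ]
petri [ 0.71789401 -0.00355399  0.015     ]
pot [ 0.7205441  -0.16297672  0.04      ]
petri2 [ 0.77459274 -0.06288626  0.015     ]
[array([2.90639866e-01, 3.85161457e-01, 1.11022302e-16]), array([ 2.92261631e-01, -5.55295880e-01, -1.11022302e-16]), array([1.0364508 , 0.38741127, 0.        ])]
```

```bash
cat >> h.py <<'E'
from scipy.spatial.transform import Rotation as Rot
def ori(u_ang,side,tilt,flip=0):
    """arm direction angle u_ang (deg), tilt so that tool points inward-down; tool y tangential"""
    a=np.radians(u_ang+(180 if side<0 else 0)); u=np.array([np.cos(a),np.sin(a),0]); t=np.radians(tilt)
    z=-np.cos(t)*np.array([0,0,1])-np.sin(t)*u
    a0=np.radians(u_ang); y=np.array([-np.sin(a0),np.cos(a0),0])*(-1 if flip else 1)
    x=np.cross(y,z); return Rot.from_matrix(np.c_[x,y,z]).as_euler("xyz",degrees=True).tolist()
E
python3 - <<'E'
from h import *
C=np.array([.587,.0995])
print("pick",[robot.inverse_kinematics([.490,-.168,.032],[180,0,y]) for y in(4.1,184.1)])
print("start q7 ref",robot.current_joint_positions())
for ua in range(-90,91,15):
  for flip in(0,1):
    res=[]
    for side in(1,-1):
      u=np.array([np.cos(np.radians(ua)),np.sin(np.radians(ua))])*side
      mx=None
      for tilt in(0,15,25,35,45,55):
        p=C+u*.055
        q=robot.inverse_kinematics([p[0],p[1],.13],ori(ua,side,tilt,flip))
        res.append('.' if q is None else 'O')
      res.append('|')
    q=robot.inverse_kinematics([C[0],C[1],.157],ori(ua,1,0,flip))
    print(ua,flip,''.join(res), None if q is None else np.round(q).tolist())
print(robot.current_time_s())
E
```

```text
pick [array([-25.06524818,  37.96810917,  59.53868129, 107.33888291,
       -38.79944711,  57.8142566 , -34.50553523]), array([-13.91601556,  30.45699338,  41.42861881, 106.99011761,
       -25.18254105,  52.02228082, 133.5823146 ])]
start q7 ref [-73.37904736  17.81344503   0.80100699  86.60162212  -0.25091806
  75.58629349  -1.55890153]
-90 0 OOOOOO|OOOOOO| [-38.0, 29.0, 39.0, 87.0, -19.0, 71.0, 4.0]
-90 1 OOOOOO|OOOOOO| [-18.0, 26.0, 10.0, 86.0, -5.0, 69.0, 172.0]
-75 0 OOOOOO|OOOOOO| [-36.0, 29.0, 37.0, 86.0, -18.0, 71.0, 18.0]
-75 1 OOOOOO|OOOOOO| [-51.0, 39.0, 64.0, 87.0, -35.0, 77.0, -148.0]
-60 0 OOOOOO|OOOOOO| [-35.0, 28.0, 34.0, 86.0, -16.0, 70.0, 32.0]
-60 1 OOOOOO|OOOOOO| [-51.0, 39.0, 64.0, 87.0, -35.0, 77.0, -133.0]
-45 0 OOOOO.|OOOOOO| [-33.0, 28.0, 32.0, 86.0, -15.0, 70.0, 46.0]
-45 1 OOOOO.|OOOOOO| [-51.0, 39.0, 64.0, 87.0, -35.0, 77.0, -118.0]
-30 0 OOOO..|OOOOOO| [-31.0, 28.0, 29.0, 86.0, -14.0, 70.0, 60.0]
-30 1 OOOO..|OOOOOO| [-51.0, 39.0, 64.0, 87.0, -35.0, 77.0, -103.0]
-15 0 OOO...|OOOOOO| [-30.0, 27.0, 28.0, 86.0, -13.0, 70.0, 74.0]
-15 1 OOO...|OOOOOO| [-40.
[... 258 characters left out ...]
38.0, 29.0, 39.0, 87.0, -19.0, 71.0, -71.0]
30 0 OOO...|OOOO.O| [-24.0, 26.0, 19.0, 86.0, -9.0, 69.0, 116.0]
30 1 OOO...|OOOO.O| [-38.0, 30.0, 40.0, 87.0, -20.0, 71.0, -55.0]
45 0 OOOO..|OOOOOO| [-23.0, 26.0, 17.0, 86.0, -8.0, 69.0, 130.0]
45 1 OOOO..|OOOOOO| [-41.0, 31.0, 44.0, 87.0, -22.0, 72.0, -39.0]
60 0 OOOOO.|OOOOOO| [-21.0, 26.0, 14.0, 86.0, -7.0, 69.0, 144.0]
60 1 OOOOO.|OOOOOO| [-40.0, 31.0, 44.0, 87.0, -22.0, 72.0, -24.0]
75 0 OOOOOO|OOOOOO| [-20.0, 26.0, 12.0, 86.0, -5.0, 69.0, 158.0]
75 1 OOOOOO|OOOOOO| [-39.0, 30.0, 41.0, 87.0, -20.0, 71.0, -10.0]
90 0 OOOOOO|OOOOOO| [-18.0, 26.0, 10.0, 86.0, -5.0, 69.0, 172.0]
90 1 OOOOOO|OOOOOO| [-38.0, 29.0, 39.0, 87.0, -19.0, 71.0, 4.0]
1.0
```

Run:
```python
from h import *
fingers.gripper_to(1.0)
robot.move_to([.490,-.168,.25],[180,0,4.1])
print(robot.current_time_s(),np.round(robot.current_joint_positions()),robot.current_tool_pos())
robot.line_to([.490,-.168,.10],velocity=.15)
snap("side","s1.png",(240,110,370,210),6);snap("top","t1.png",(300,180,430,280),6)
print(robot.current_time_s(),robot.current_contact_force())
```

```text
3.8833 [-25.  19.  55.  91. -16.  79. -54.] [ 0.49056698 -0.16650579  0.24973364]
5.1333 [ 0.24059458 -0.44320304  0.89668838]
```

View pics/s1.png

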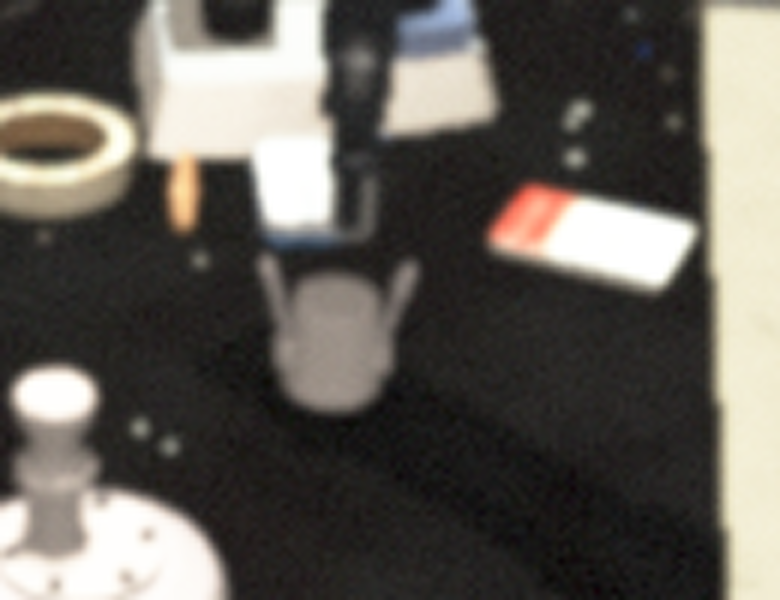

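View pics/t1.png

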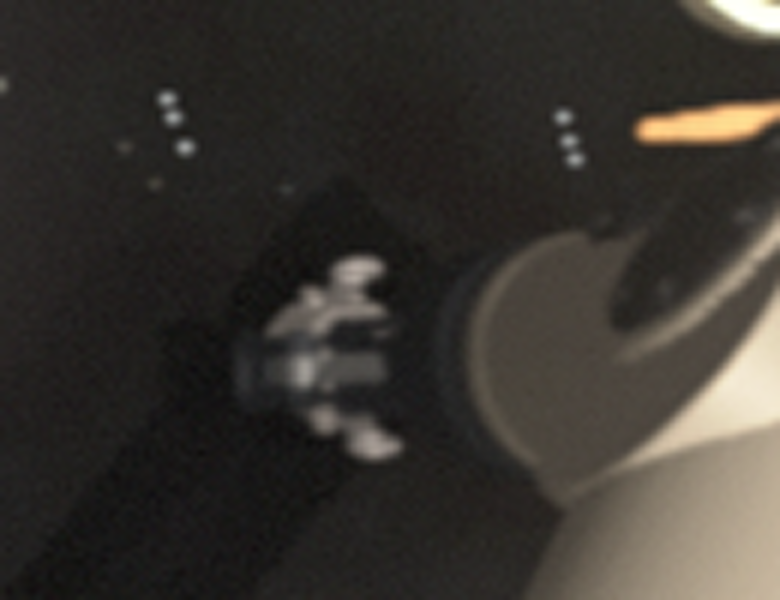

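Run:
```python
from h import *
print(robot.current_tool_pos(),robot.current_eef_rot())
h=robot.line_to([.490,-.168,.033],velocity=.08,f_stop=5)
print(h,robot.current_tool_pos(),robot.current_contact_force())
fingers.gripper_to(0.0,60)
print(robot.current_finger_gap(),robot.current_contact_force(),robot.current_time_s())
snap("side","s2.png",(240,110,370,210),6);snap("top","t2.png",(300,180,430,280),6)
```

```text
[ 0.49084113 -0.16839768  0.10103639] [ 1.79961774e+02 -1.23238270e-01  4.10287417e+00]
False [ 0.49042929 -0.16831644  0.03340484] [ 0.56790994 -0.21077852 -0.06776063]
0.5037819700445548 [-0.20971621 -0.73959991  4.48795827] 6.5833
```

View pics/s2.png

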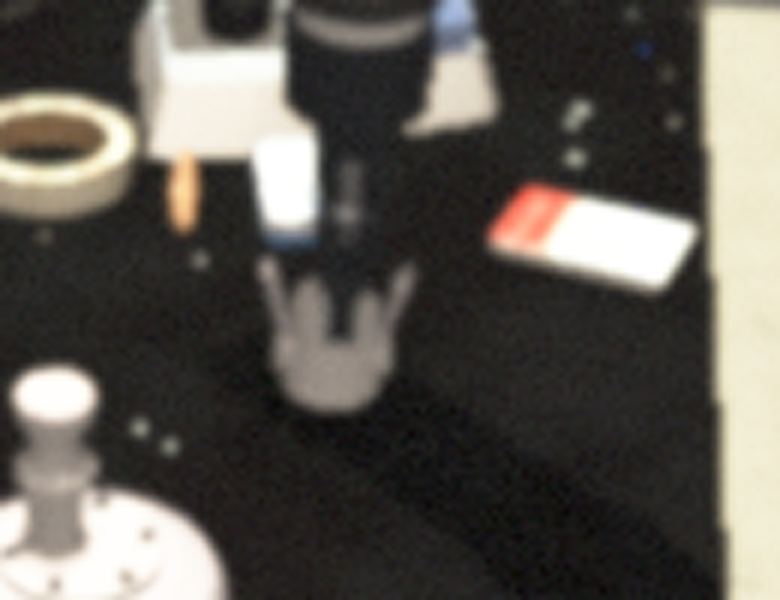

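View pics/t2.png

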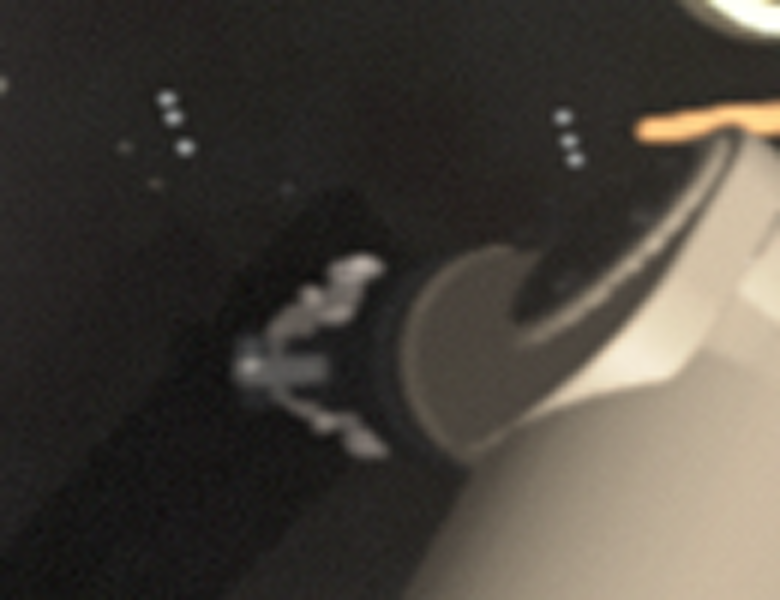

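Run:
```python
from h import *
robot.line_to([.490,-.168,.28],velocity=.2)
print(robot.current_contact_force(),robot.current_finger_gap(),robot.current_torque())
robot.move_to([.587,.0995,.25],[180,0,90])
robot.pause(.3)
print(robot.current_time_s(),np.round(robot.current_joint_positions()),robot.current_tool_pos(),robot.current_eef_rot(),robot.current_contact_force())
snap("side","s3.png",(190,80,320,180),6);snap("top","t3.png",(190,140,320,240),6)
```

```text
[-0.19595913  0.38931549 -2.79501534] 0.5056667237754522 [-0.00526428 -0.06082499 -0.02658677]
9.4667 [-34.  25.  35.  78. -14.  82.  -0.] [0.58707348 0.09827422 0.25032632] [1.79973367e+02 5.51692469e-03 8.98697966e+01] [-0.21181786 -0.34179387 -2.75288793]
```

View pics/s3.png

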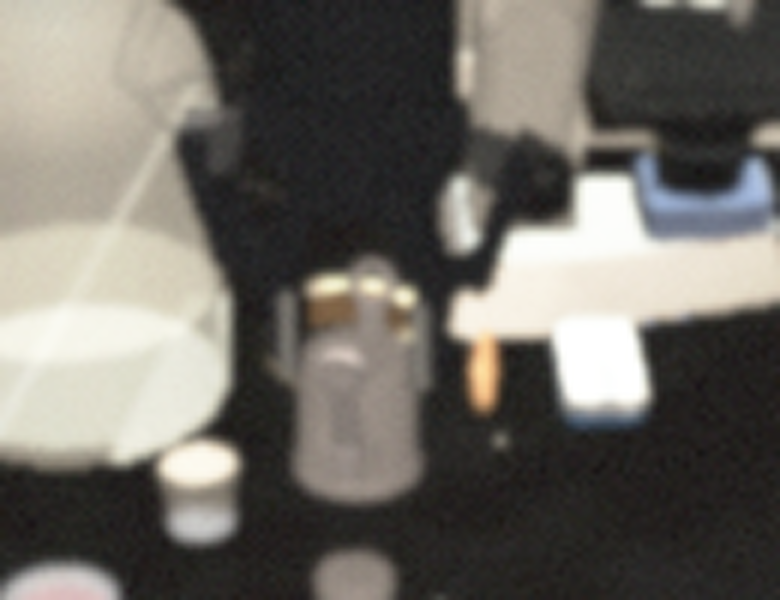

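View pics/t3.png

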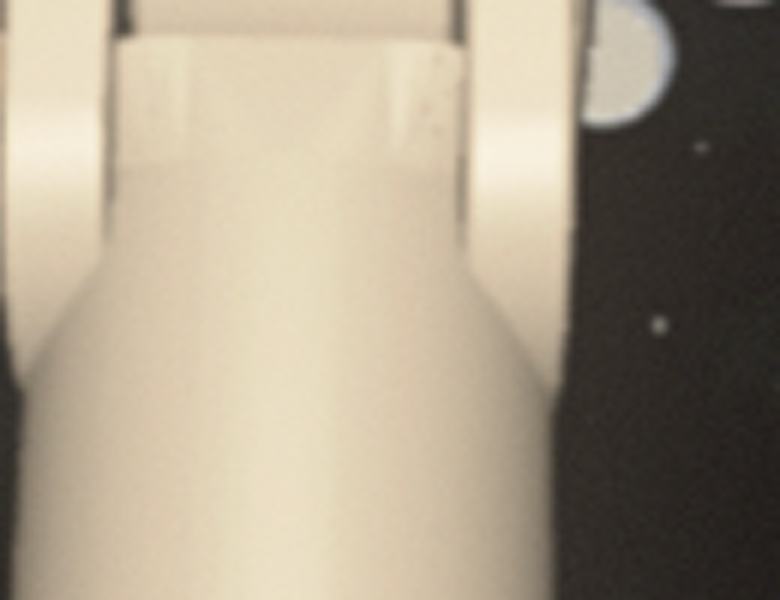

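Run:
```python
from h import *
robot.line_to([.587,.0995,.205],velocity=.1)
robot.pause(.2)
f0=np.array(robot.current_contact_force()); print(robot.current_tool_pos(),f0)
h=robot.line_to([.587,.0995,.180],velocity=.02,f_stop=3)
p=robot.current_tool_pos(); f=np.array(robot.current_contact_force())
print(h,p,"mouth above lid",p[2]-.0334-.08,f-f0,robot.current_torque(),robot.current_time_s())
```

```text
[0.58767621 0.09947154 0.20600399] [-0.03515963 -0.25259097 -2.64015612]
True [0.58769254 0.09837578 0.19449298] mouth above lid 0.08109297557498864 [ 1.42777788 -0.71808831  3.19578809] [-0.28925973 -0.5392725  -0.0115238 ] 11.025
```

```bash
cat > feel.py <<'E'
from h import *
def feel(x,y,ztop=.1985,zend=.176,fs=3):
    robot.line_to([x,y,ztop],velocity=.03); robot.pause(.15)
    f0=np.array(robot.current_contact_force())
    h=robot.line_to([x,y,zend],velocity=.02,f_stop=fs)
    p=np.array(robot.current_tool_pos()); f=np.array(robot.current_contact_force())
    print(h,np.round(p,4),"mouth above lid mm",round((p[2]-.1134)*1e3,2),np.round(f-f0,2),np.round(robot.current_torque(),3),round(robot.current_time_s(),2))
    return h
E
python3 - <<'E'
from feel import *
feel(.587+.0018,.0995-.0009)
E
```

```text
True [0.5888 0.0971 0.1918] mouth above lid mm 78.38 [ 1.38 -0.7   0.48] [-0.265 -0.422 -0.051] 12.03
```

Run:
```python
from feel import *
feel(.5898,.0980,ztop=.1925,zend=.170,fs=4)
```

```text
False [0.5898 0.0974 0.1699] mouth above lid mm 56.54 [ 0.64 -3.5  -0.54] [-0.987 -0.08   0.008] 13.7
```

Run:
```python
from feel import *
for x,y in((.5898,.0972),(.5898,.0966)):
    robot.line_to([x,y,.170],velocity=.01); robot.pause(.1)
    print(np.round(robot.current_tool_pos(),4),np.round(robot.current_contact_force(),2),np.round(robot.current_torque(),3),robot.current_time_s())
```

```text
[0.5899 0.0973 0.17  ] [ 1.28 -4.18 -2.01] [-0.799 -0.196 -0.008] 14.05
[0.5898 0.0972 0.1701] [ 0.93 -1.66 -1.56] [-0.516 -0.12   0.01 ] 14.4
```

Run:
```python
from feel import *
for x,y in((.5899,.0960),):
    robot.line_to([x,y,.170],velocity=.01); robot.pause(.15)
    print(np.round(robot.current_tool_pos(),4),np.round(robot.current_contact_force(),2),np.round(robot.current_torque(),3),robot.current_time_s())
h=robot.line_to([x,y,.1605],velocity=.02,f_stop=5)
print(h,np.round(robot.current_tool_pos(),4),np.round(robot.current_contact_force(),2),np.round(robot.current_torque(),3),robot.current_time_s())
```

```text
[0.5897 0.0969 0.1699] [ 0.87  0.16 -1.97] [-0.067 -0.084  0.017] 14.8
False [0.5899 0.096  0.1604] [ 0.23  0.32 -1.96] [ 0.002  0.006 -0.005] 15.425
```

Run:
```python
from feel import *
def s(t=""): print(t,np.round(robot.current_tool_pos(),4),"mouth",round((robot.current_tool_pos()[2]-.1134)*1e3,2),np.round(robot.current_contact_force(),2),np.round(robot.current_torque(),3),round(robot.current_time_s(),2))
h=robot.line_to([.5899,.0960,.1575],velocity=.02,f_stop=8); s(h)
if not h:
    h=robot.line_to([.5899,.0960,.1545],velocity=.015,f_stop=14); s(h)
```

```text
False [0.5905 0.096  0.1581] mouth 44.71 [-0.33  0.83  0.3 ] [-0.022 -0.099 -0.065] 15.72
False [0.5906 0.096  0.1563] mouth 42.88 [-1.49 -0.07  5.67] [-0.006  0.409 -0.009] 16.07
```

Run:
```python
from feel import *
def s(t=""): print(t,np.round(robot.current_tool_pos(),4),"mouth",round((robot.current_tool_pos()[2]-.1134)*1e3,2),np.round(robot.current_contact_force(),2),np.round(robot.current_torque(),3),round(robot.current_time_s(),2))
h=robot.line_to([.5899,.0960,.1515],velocity=.015,f_stop=14); robot.pause(.2); s(h)
snap("side","s4.png",(190,100,320,200),6)
```

```text
False [0.5909 0.096  0.1546] mouth 41.18 [-3.45 -0.36 11.64] [0.015 0.872 0.003] 16.62
```

View pics/s4.png

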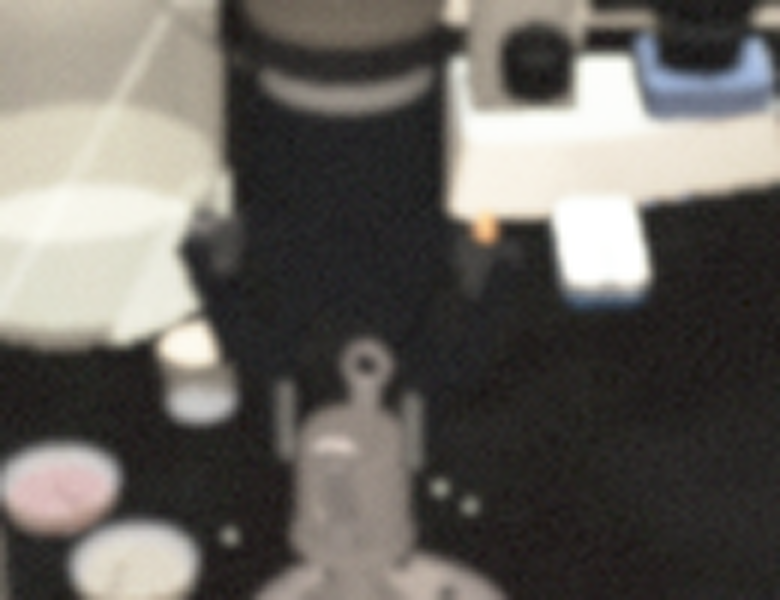

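```bash
cat > cam.py <<'E'
from feel import *
C=np.array([.5902,.0962]); ZM=.122; UA=90
def s(t=""): print(t,np.round(robot.current_tool_pos(),4),np.round(robot.current_contact_force(),2),np.round(robot.current_torque(),2),round(robot.current_time_s(),2))
def pose(side,e,tilt,d=45.,over=0.):
    """tool pose whose tip presses the arm's upper face with the arm e deg above level; over mm past it"""
    er,t=np.radians(e),np.radians(tilt)
    n=np.array([-np.sin(er),np.cos(er)]); a=np.array([-np.sin(t),-np.cos(t)]); b=np.array([np.cos(t),-np.sin(t)])
    P=np.array([22+d*np.cos(er),21+d*np.sin(er)])+2.5*n-over*n
    sft=11*np.clip((e+tilt)/20,-1,1)
    T=P-17*a-sft*b            # contact corner = T+17a+s*b
    p=np.r_[C[0],C[1]+side*T[0]/1e3,ZM+T[1]/1e3]
    return p.tolist(),ori(UA,side,tilt,1)
E
python3 - <<'E'
from cam import *
for sd in(1,-1):
  for e,t in((75,0),(40,0),(0,12),(-30,25),(-65,30)):
    p,o=pose(sd,e,t); q=robot.inverse_kinematics(p,o); print(sd,e,np.round(p,4),np.round(o,1),None if q is None else np.round(q))
fingers.gripper_to(0.8); s()
robot.line_to([.5899,.0960,.26],velocity=.15); s()
snap("side","s5.png",(190,100,320,200),6)
E
```

```text
1 75 [0.5902 0.1164 0.2041] [180.   0.  90.] [-35.  27.  34.  81. -15.  76.  -1.]
1 40 [0.5902 0.1401 0.1908] [180.   0.  90.] [-37.  28.  33.  82. -15.  75.  -3.]
1 0 [0.5902 0.1603 0.1635] [180.  12.  90.] [-45.  34.  35.  79.  -7.  76. -12.]
1 -30 [0.5902 0.1681 0.1369] [180.  25.  90.] [-51.  41.  37.  76.   0.  78. -20.]
1 -65 [0.5902 0.1575 0.1125] [180.  30.  90.] [-53.  44.  37.  77.   3.  77. -22.]
-1 75 [0.5902 0.076  0.2041] [180.   0.  90.] [-32.  26.  34.  82. -15.  76.   3.]
-1 40 [0.5902 0.0523 0.1908] [180.   0.  90.] [-30.  26.  34.  84. -15.  74.   5.]
-1 0 [0.5902 0.0321 0.1635] [180. -12.  90.] [-18.  27.  30.  87. -26.  73.  18.]
-1 -30 [0.5902 0.0243 0.1369] [180. -25.  90.] [ -6.  31.  25.  88. -38.  75.  31.]
-1 -65 [0.5902 0.0349 0.1125] [180. -30.  90.] [ -3.  33.  22.  90. -43.  74.  35.]
 [0.5896 0.096  0.1509] [ 0.06 -0.15 -0.45] [0.01 0.01 0.03] 17.04
 [0.5892 0.096  0.2589] [-0.43  1.13 -1.14] [-0.05 -0.    0.02] 17.92
```

View pics/s5.png

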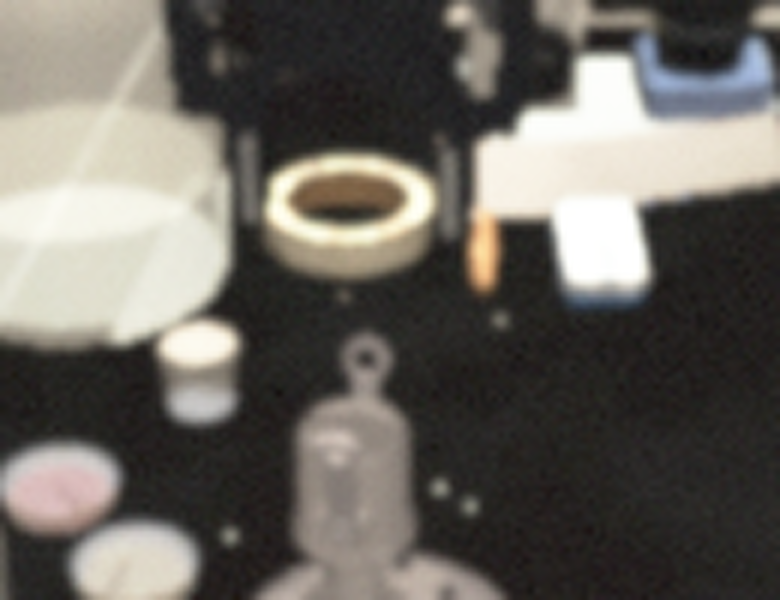

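Run:
```python
from cam import *
for p in((.59,.0962+.0357,.194),(.59,.0962-.0357,.194),(.59,.0962,.175)):print((proj("side",p)[0]-[190,100])*6)
fingers.gripper_to(0.0,60)
T=[(0,0)]
p,o=pose(1,75,0,over=-4); 
robot.line_to([p[0],p[1],.26],o,velocity=.15); s()
h=robot.line_to(p,o,velocity=.1,f_stop=6); s(h)
```

```text
[330.60300336 437.31917774]
[363.03747767 341.98074676]
[347.82461381 427.370002  ]
 [0.59   0.1142 0.2598] [ 0.    0.56 -0.56] [0.   0.02 0.01] 18.88
False [0.5906 0.1123 0.2057] [0.46 0.8  0.19] [ 0.05  0.05 -0.04] 19.57
```

```bash
cat >> cam.py <<'E'
def swing(side,seq,v=.05,fs=18):
    for e,t,ov in seq:
        p,o=pose(side,e,t,over=ov); h=robot.line_to(p,o,velocity=v,f_stop=fs); s((e,h))
        if h: return False
    return True
E
python3 - <<'E'
from cam import *
swing(1,[(60,0,0),(45,0,0),(25,0,0),(5,8,0)])
snap("side","s6.png",(190,100,320,200),6)
E
```

```text
(60, False) [0.5901 0.1282 0.2001] [ 0.69 -0.3   0.17] [ 0.03 -0.04 -0.02] 20.04
(45, False) [0.5899 0.1378 0.1931] [-0.34  0.87 -0.07] [0.02 0.   0.03] 20.43
(25, False) [0.5917 0.1513 0.1837] [0.51 4.97 7.67] [0.95 0.02 0.01] 20.89
(5, False) [0.591  0.1634 0.168 ] [-0.29  4.18  3.87] [ 0.93 -0.03 -0.01] 21.4
```

View pics/s6.png

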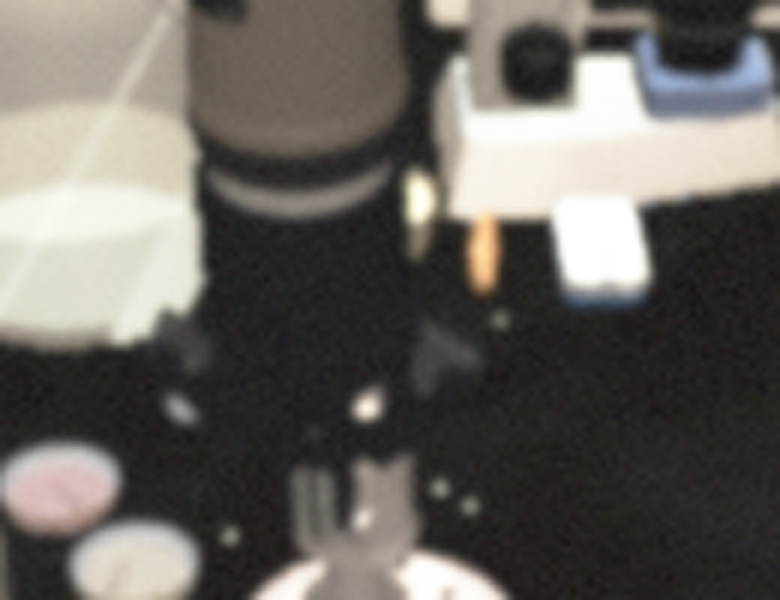

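Run:
```python
from cam import *
im=snap("side","s7raw.png")
c=im[150:210,220:290,::-1].astype(float); c=np.clip((c/255)**.5*255,0,255).astype(np.uint8)
c=cv2.resize(c,None,fx=10,fy=10,interpolation=cv2.INTER_CUBIC)
def dr(p,col,n):
    u=((proj("side",p)[0]-[220,150])*10+5).astype(int); cv2.circle(c,tuple(int(v) for v in u),4,col,-1); print(n,u)
dr((.591,.163,.151),(0,0,255),"tip")
for e in (30,5,-20,-45,-65):
    er=np.radians(e); dr((.59,.0962+(22+53*np.cos(er))/1e3,.143+.053*np.sin(er)),(0,255,0),e)
cv2.imwrite("pics/s7.png",c)
snap("top","t7.png",(180,130,310,230),6)
```

```text
tip [229 457]
30 [231 397]
5 [227 489]
-20 [232 557]
-45 [243 588]
-65 [255 583]
```

View pics/s7.png

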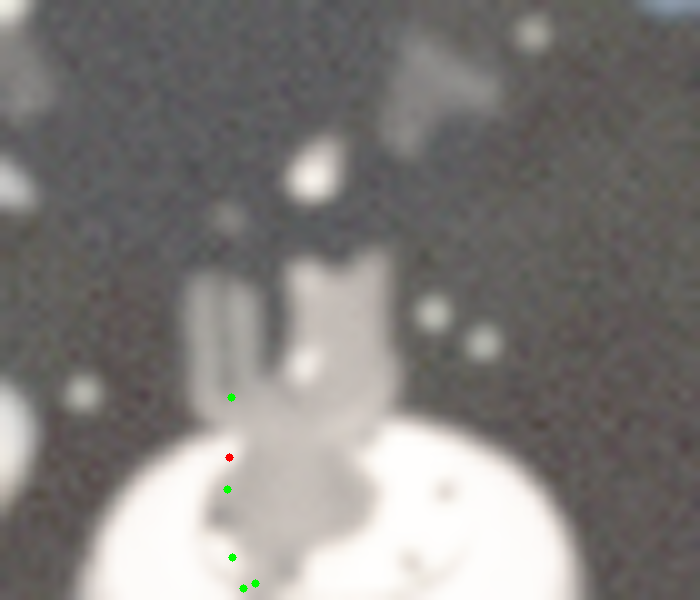

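View pics/t7.png

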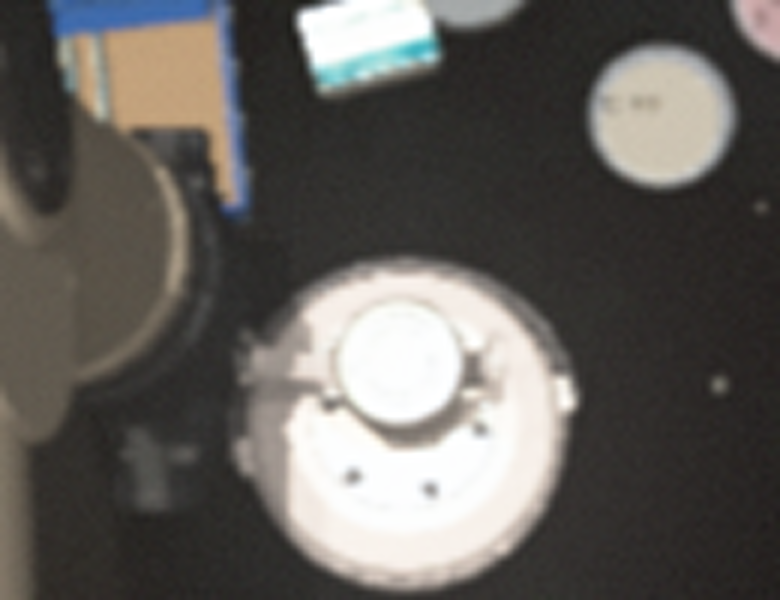

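Run:
```python
from cam import *
im=snap("top","t8raw.png")
c=im[145:205,195:265,::-1].astype(float); c=np.clip((c/255)**.5*255,0,255).astype(np.uint8)
c=cv2.resize(c,None,fx=10,fy=10,interpolation=cv2.INTER_CUBIC)
def dr(p,col,n):
    u=((proj("top",p)[0]-[195,145])*10+5).astype(int); cv2.circle(c,tuple(int(v) for v in u),4,col,-1); print(n,u)
dr((.591,.163,.151),(0,0,255),"tip")
dr((.5902,.0962,.175),(255,0,0),"cap")
for e in (30,5,-20,-45,-65):
    er=np.radians(e); dr((.59,.0962+(22+53*np.cos(er))/1e3,.143+.053*np.sin(er)),(0,255,0),e)
dr((.59,.0962-.0357,.194),(0,255,255),"far")
cv2.imwrite("pics/t8.png",c)
```

```text
tip [234 452]
cap [542 447]
30 [221 445]
5 [198 458]
-20 [222 472]
-45 [284 485]
-65 [353 492]
far [715 439]
```

View pics/t8.png

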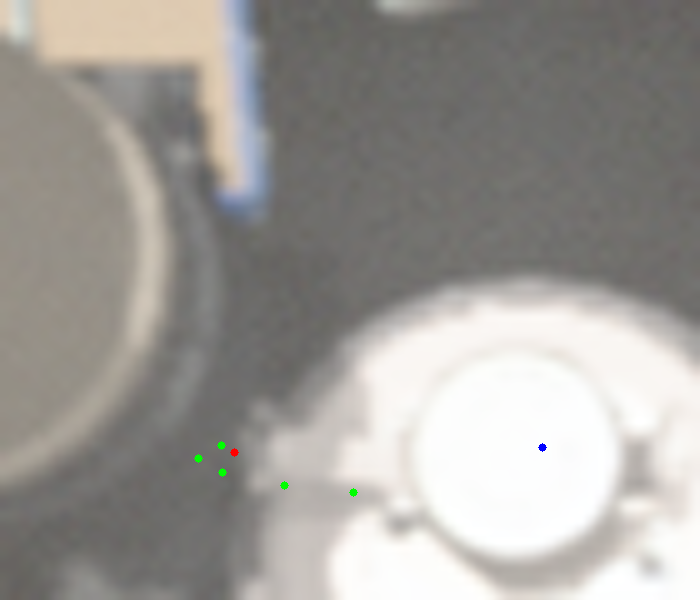

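Run:
```python
from cam import *
p=robot.current_tool_pos()
robot.line_to([p[0],p[1]+.005,.25],velocity=.15,f_stop=10);s()
robot.line_to([.50,p[1]+.06,.27],ori(UA,1,0,1),velocity=.2,f_stop=10);s()
for n,x0,y0 in(("side",215,145),("top",205,145)):
    im=snap(n,n+"9raw.png")
    c=im[y0:y0+60,x0:x0+70,::-1]
    cv2.imwrite("pics/%s9.png"%n[0],cv2.resize(c,None,fx=10,fy=10,interpolation=cv2.INTER_CUBIC))
```

```text
[0.5903 0.1644 0.2486] [-0.46 -0.63 -0.98] [ 0.09 -0.02  0.  ] 22.3
 [0.5003 0.2199 0.2694] [-0.17 -0.45  0.82] [-0.03 -0.04 -0.01] 22.99
```

View pics/s9.png

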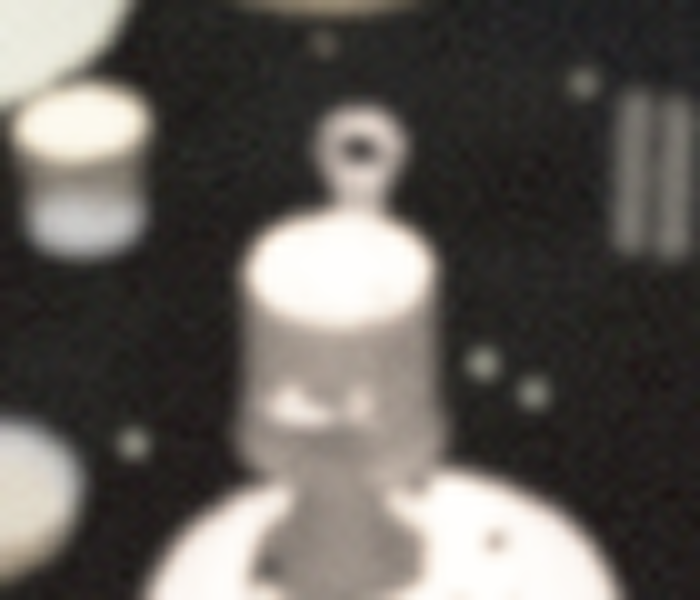

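View pics/t9.png

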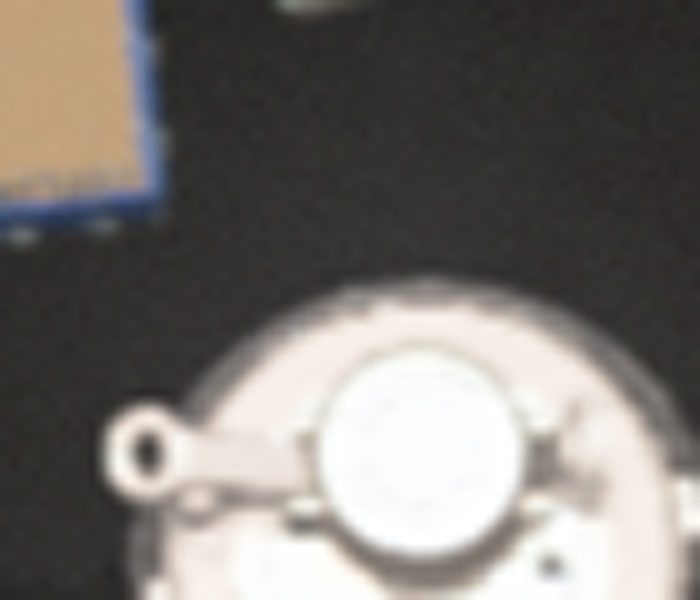

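Run:
```python
from cam import *
print("cap", atz("top",(247,190),.175), atz("side",(215+34,145+26.7),.175), tri((247,190),(249,171.7)))
for e in(30,20,10,0,-10,-20,-30,-40):
    er=np.radians(e); r=22+53*np.cos(er); z=.143+.053*np.sin(er); a=atz("top",(220,190.2),z); print(e,(a[1]-.0975)*1e3-r, a)
r=cv2.imread("pics/side9raw.png");cv2.imwrite("pics/s9b.png",cv2.resize(r[175:235,215:285],None,fx=10,fy=10,interpolation=cv2.INTER_CUBIC))
```

```text
Traceback (most recent call last):
NameError: name 'tri' is not defined. Did you mean: 'ori'?
```

Run:
```python
from cam import *
from meas import tri
print("cap", atz("top",(247,190),.175), atz("side",(215+34,145+26.7),.175), tri((247,190),(249,171.7)))
for e in(30,20,10,0,-10,-20,-30,-40):
    er=np.radians(e); r=22+53*np.cos(er); z=.143+.053*np.sin(er); a=atz("top",(220,190.2),z); print(e,(a[1]-.0975)*1e3-r, a)
r=cv2.imread("pics/side9raw.png");cv2.imwrite("pics/s9b.png",cv2.resize(r[175:235,215:285],None,fx=10,fy=10,interpolation=cv2.INTER_CUBIC))
```

```text
cap [0.58850857 0.09983014 0.175     ] [0.58713868 0.09780723 0.175     ] (array([0.58754487, 0.09972939, 0.17637667]), array([0.00109058]))
30 -8.483649179413149 [0.58764633 0.1569157  0.1695    ]
20 -11.647017723304664 [0.58877816 0.15765669 0.16112707]
10 -13.24838228160639 [0.58998446 0.15844643 0.15220335]
0 -13.239086202543845 [0.59122855 0.15926091 0.143     ]
-10 -11.619411942775415 [0.59247264 0.1600754  0.13379665]
-20 -8.43857248508938 [0.59367893 0.16086514 0.12487293]
-30 -3.7932160268250783 [0.59481077 0.16160613 0.1165    ]
-40 2.175510626696898 [0.59583377 0.16227587 0.10893226]
```

View pics/s9b.png

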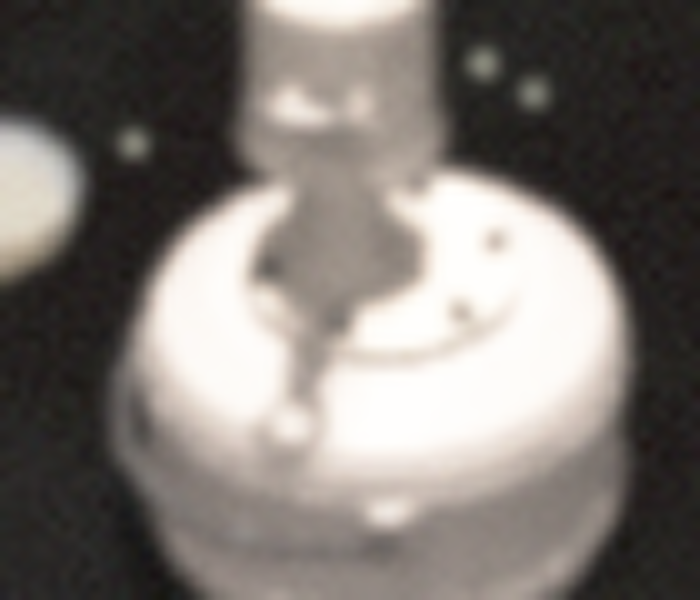

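Run:
```python
from cam import *
from meas import tri
for u in((244.5,185.5),(244,218)): print(tri((220,190.2),u))
r=cv2.imread("pics/side9raw.png");b=cv2.imread("pics/s0.png");cv2.imwrite("pics/s9c.png",cv2.resize(r[165:225,225:265],None,fx=14,fy=10,interpolation=cv2.INTER_LANCZOS4)[:600])
for e in(60,50,45,40,30,-20,-30,-36,-40,-65):
    er=np.radians(e); P=(.5885,.0985+(22+53*np.cos(er))/1e3,.143+.053*np.sin(er)); print(e,proj("top",P)[0].round(1),proj("side",P)[0].round(1))
```

```text
(array([0.58695237, 0.15642274, 0.17515843]), array([9.99085935e-05]))
(array([0.59389749, 0.16409333, 0.0823611 ]), array([0.00777562]))
60 [224.  188.6] [244.5 178.3]
50 [220.6 188.9] [244. 182.]
45 [219.1 189.1] [243.7 184. ]
40 [217.7 189.3] [243.5 185.9]
30 [215.5 189.7] [243.1 189.9]
-20 [215.7 192.4] [243.1 205.9]
-30 [217.8 192.9] [243.5 207.6]
-36 [219.3 193.2] [243.8 208.4]
-40 [220.4 193.4] [244.  208.7]
-65 [228.8 194.4] [245.5 208.5]
```

View pics/s9c.png

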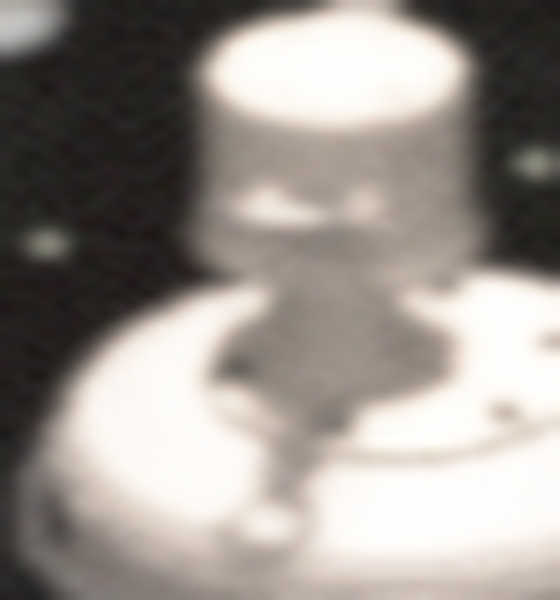

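Run:
```python
from cam import *
print(proj("side",[.5003,.2199,.2694-.017]),proj("side",[.5003,.2199,.2694]),proj("side",[.5003,.2199,.2694-.030]))
print(robot.current_finger_gap())
r=cv2.imread("pics/side9raw.png");c=np.clip((r/255.)**.5*255,0,255).astype(np.uint8);cv2.imwrite("pics/s9d.png",cv2.resize(c[130:190,250:310],None,fx=10,fy=10,interpolation=cv2.INTER_CUBIC))
```

```text
[[279.03782139 177.16452458]] [[279.30433955 170.36846744]] [[278.83814256 182.25621775]]
-0.0031825328720815377
```

View pics/s9d.png

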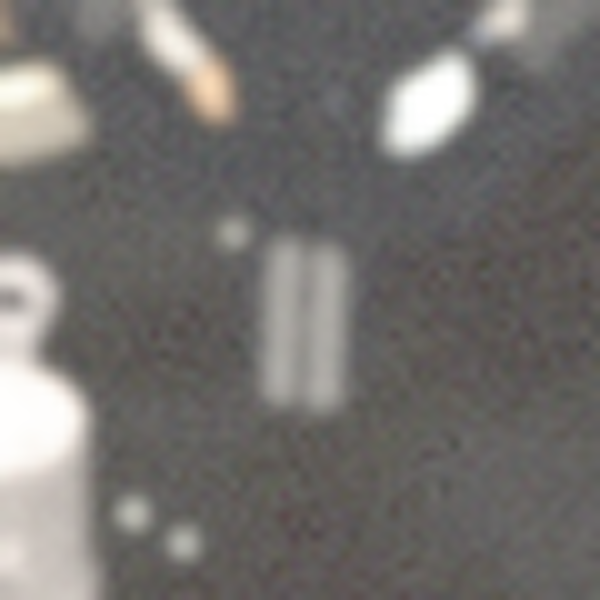

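Run:
```python
from cam import *
print("open, TCP z .101");[print(z,proj("side",[.4908,-.2105,z])[0].round(1)) for z in(.07,.084,.097,.11)]
print("grip TCP .0334");[print(z,proj("side",[.4904,-.132,z])[0].round(1)) for z in(.01,.0164,.025,.035,.045)]
r=cv2.imread("pics/s1.png");c=np.clip((r/255.)**.5*255,0,255).astype(np.uint8);r=cv2.imread("pics/s2.png");d=np.clip((r/255.)**.5*255,0,255).astype(np.uint8)
cv2.imwrite("pics/cmp.png",np.hstack([c[100:500,200:580],d[100:500,200:580]]))
```

```text
open, TCP z .101
0.07 [297.2 148.1]
0.084 [297.5 144.3]
0.097 [297.7 140.6]
0.11 [298. 137.]
grip TCP .0334
0.01 [293.9 177.9]
0.0164 [294.  176.2]
0.025 [294.2 173.9]
0.035 [294.4 171.1]
0.045 [294.5 168.4]
```

View pics/cmp.png

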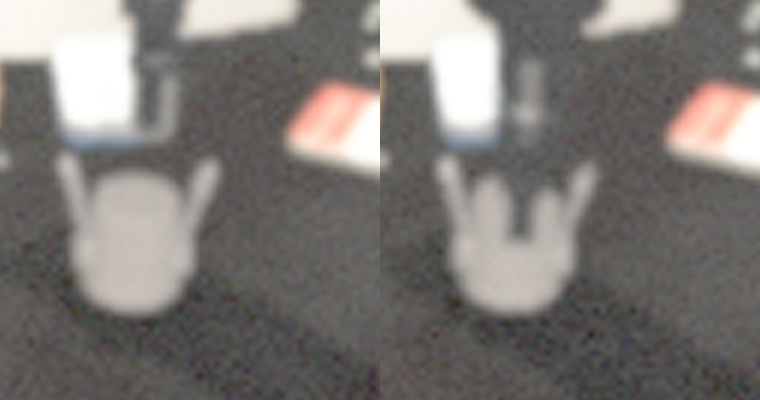

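```bash
sed -i 's/T=P-17\*a/T=P-REACH*a/; s/^C=np.*/C=np.array([.5902,.0962]); ZM=.124; UA=90; REACH=1./' cam.py
python3 - <<'E'
from cam import *
p,o=pose(1,50,0,over=-8)
robot.line_to([p[0],p[1],.25],o,velocity=.2); 
h=robot.line_to(p,o,velocity=.08,f_stop=5); s(h)
swing(1,[(40,0,0),(20,0,0),(5,8,0)])
im=snap("side","s10raw.png"); c=np.clip((im[145:205,215:285,::-1]/255.)**.5*255,0,255).astype(np.uint8)
cv2.imwrite("pics/s10.png",cv2.resize(c,None,fx=10,fy=10,interpolation=cv2.INTER_CUBIC))
E
```

```text
False [0.5907 0.1281 0.1878] [0.5  0.44 0.26] [0.01 0.03 0.02] 24.82
(40, False) [0.5899 0.1406 0.1765] [ 0.25 -0.24 -0.44] [-0.02 -0.06 -0.05] 25.29
(20, False) [0.5899 0.1488 0.1634] [ 0.23 -0.31 -0.34] [-0.03  0.04  0.04] 25.76
(5, False) [0.5898 0.1573 0.153 ] [ 0.02  0.66 -0.42] [ 0.15 -0.03 -0.02] 26.16
```

View pics/s10.png

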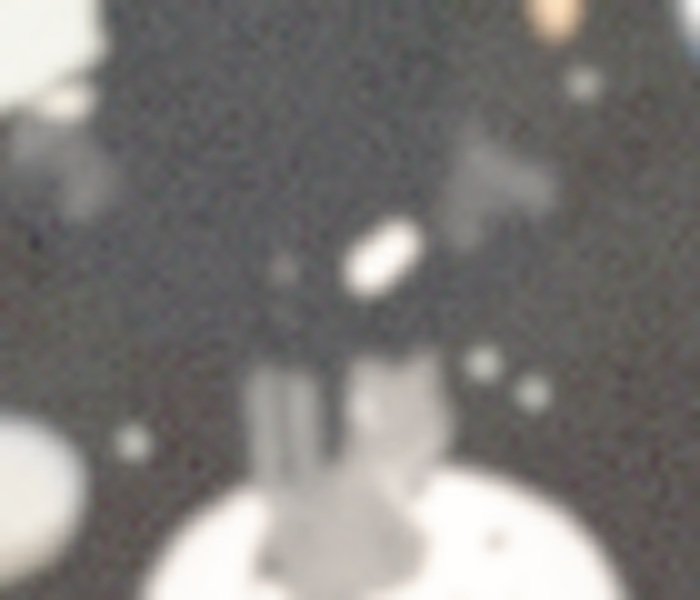

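Run:
```python
from cam import *
ok=swing(1,[(-12,15,0),(-27,20,.5),(-40,25,1)],v=.04)
```

```text
(-12, False) [0.59   0.1614 0.1394] [ 1.78  0.18 -0.25] [ 0.25  0.   -0.03] 26.73
(-27, False) [0.5896 0.1643 0.1249] [-1.25  0.48  0.12] [ 0.41  0.01 -0.07] 27.23
(-40, False) [0.5898 0.1622 0.114 ] [0.46 1.5  0.31] [ 0.62  0.03 -0.05] 27.66
```

Run:
```python
from cam import *
ok=swing(1,[(-52,28,1.5),(-62,30,2.5)],v=.04)
im=snap("side","s11raw.png"); c=np.clip((im[145:225,215:285,::-1]/255.)**.6*255,0,255).astype(np.uint8)
cv2.imwrite("pics/s11.png",cv2.resize(c,None,fx=7,fy=7,interpolation=cv2.INTER_CUBIC))
im=snap("top","t11raw.png"); c=np.clip((im[145:205,195:265,::-1]/255.)**.6*255,0,255).astype(np.uint8)
cv2.imwrite("pics/t11.png",cv2.resize(c,None,fx=7,fy=7,interpolation=cv2.INTER_CUBIC))
```

```text
(-52, False) [0.5898 0.157  0.1051] [ 0.54  0.69 -0.92] [0.68 0.09 0.04] 28.06
(-62, False) [0.59   0.149  0.1002] [ 0.35  0.68 -1.45] [ 0.72  0.08 -0.01] 28.44
```

View pics/s11.png

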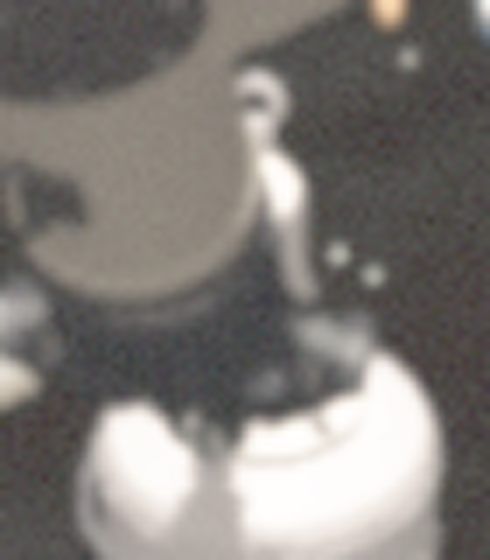

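View pics/t11.png

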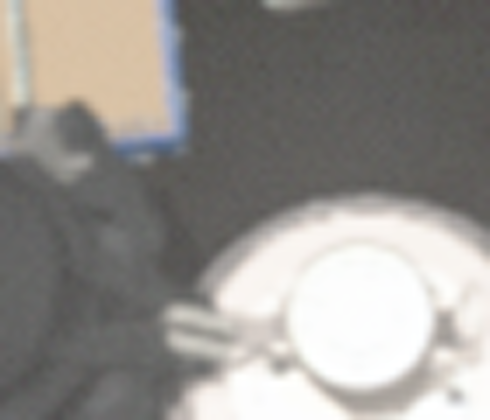

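Run:
```python
from cam import *
s()
for e,ov in((-65,3),(-65,6),(-65,9)):
    p,o=pose(1,e,30,over=ov); h=robot.line_to(p,velocity=.03,f_stop=12); s((e,ov,h)); print(np.round(p,4))
    if h: break
```

```text
[0.59   0.1489 0.1005] [ 0.05  0.08 -0.19] [ 0.66  0.05 -0.01] 28.54
(-65, 3, False) [0.5901 0.1467 0.0993] [ 0.24  0.81 -0.21] [0.75 0.04 0.01] 28.79
[0.5902 0.1468 0.0994]
(-65, 6, False) [0.5901 0.1439 0.098 ] [0.32 1.27 0.22] [0.81 0.   0.01] 29.04
[0.5902 0.1441 0.0981]
(-65, 9, False) [0.5903 0.1423 0.097 ] [-1.54  4.53  1.3 ] [ 1.01  0.1  -0.11] 29.29
[0.5902 0.1414 0.0968]
```

Run:
```python
from cam import *
for e,ov in((-65,11),(-65,13)):
    p,o=pose(1,e,30,over=ov); h=robot.line_to(p,velocity=.03,f_stop=10); robot.pause(.1); s((e,ov,h)); print(np.round(p,4))
    if h: break
```

```text
(-65, 11, False) [0.5905 0.1419 0.0967] [-2.11  5.85  4.38] [ 1.18  0.37 -0.19] 29.64
[0.5902 0.1395 0.096 ]
(-65, 13, False) [0.5907 0.1416 0.0964] [-3.04  8.68  8.21] [ 1.24  0.51 -0.36] 29.99
[0.5902 0.1377 0.0951]
```

Run:
```python
from cam import *
p=np.array(robot.current_tool_pos()); o=ori(UA,1,30,1)
robot.line_to((p+[0,.05,.06]).tolist(),o,velocity=.15,f_stop=15)
robot.line_to([.50,.20,.25],ori(UA,1,0,1),velocity=.2,f_stop=15);s()
for n,x0,y0 in(("side",210,145),("top",200,145)):
    im=snap(n,n+"12raw.png"); c=im[y0:y0+75,x0:x0+80,::-1]
    cv2.imwrite("pics/%s12.png"%n[0],cv2.resize(c,None,fx=8,fy=8,interpolation=cv2.INTER_CUBIC))
```

```text
[0.4993 0.1999 0.2481] [-0.62 -0.03 -1.01] [ 0.03 -0.03  0.01] 31.31
```

View pics/s12.png

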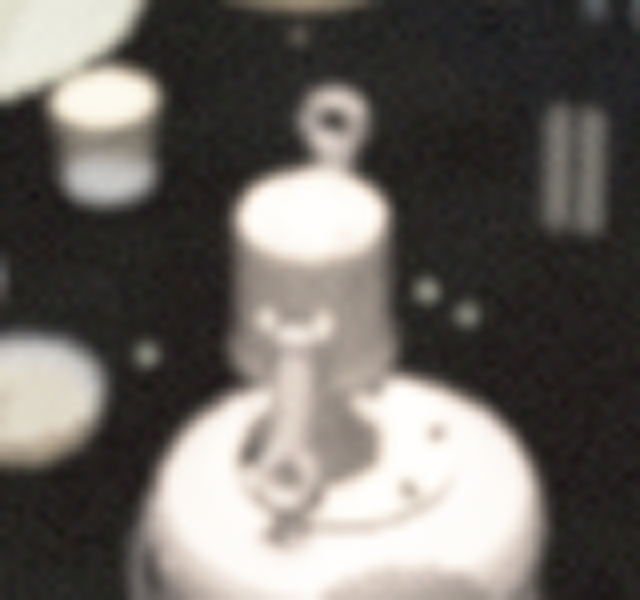

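View pics/t12.png

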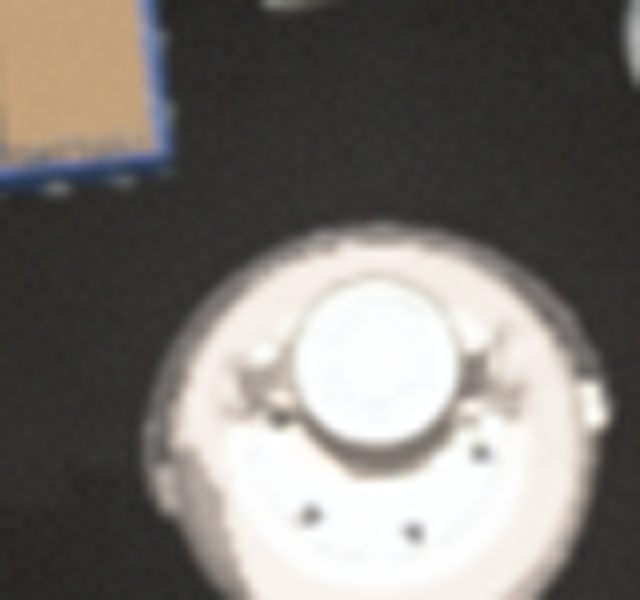

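Run:
```python
from cam import *
from meas import tri
x,r=tri((200+237/8,145+385/8),(210+287/8,145+475/8)); print(x,r)
x2=x+[.003,-.0027,.0015]; d=(x2[1]-.0962)*1e3-22; z=(x2[2]-.08-.042)*1e3-21; print(d,z,np.hypot(d,z),np.degrees(np.arctan2(z,d)))
o=tri((200+378/8,145+360/8),(210+312/8,145+213/8)); print("cap",o)
for e in(-65,-55,-45):
    er=np.radians(e); P=np.array((.5902,.0962+(22+53*np.cos(er))/1e3,.143+.053*np.sin(er)))-[.003,-.0027,.0015]; print(e,((proj("top",P)[0]-[200,145])*8).round(),((proj("side",P)[0]-[210,145])*8).round())
```

```text
[0.58890376 0.14033704 0.1062015 ] [0.00147486]
19.437035246520743 -35.29850040478974 40.29618431069412 -61.16072582716746
cap (array([0.5876082 , 0.09921158, 0.17623941]), array([0.00104335]))
-65 [229. 400.] [288. 513.]
-55 [201. 397.] [283. 518.]
-45 [174. 394.] [278. 517.]
```

Run:
```python
from cam import *
for zm in(.121,.124):
  for e in(-65,-60,-55,-45):
    er=np.radians(e); P=np.array((.5902,.0962+(22+44.5*np.cos(er))/1e3,zm+.021+.0445*np.sin(er)))-[.003,-.0027,.0015]; print(zm,e,((proj("top",P)[0]-[200,145])*8).round(),((proj("side",P)[0]-[210,145])*8).round())
c=cv2.imread("pics/top12raw.png")[180:205,220:265];cv2.imwrite("pics/t12b.png",cv2.resize(np.clip((c.astype(float)-100)*1.6,0,255).astype(np.uint8),None,fx=16,fy=16,interpolation=cv2.INTER_CUBIC))
```

```text
0.121 -65 [241. 397.] [290. 489.]
0.121 -60 [228. 396.] [288. 491.]
0.121 -55 [216. 395.] [285. 493.]
0.121 -45 [194. 392.] [282. 492.]
0.124 -65 [240. 396.] [290. 482.]
0.124 -60 [227. 395.] [287. 484.]
0.124 -55 [215. 394.] [285. 485.]
0.124 -45 [193. 391.] [281. 484.]
```

View pics/t12b.png

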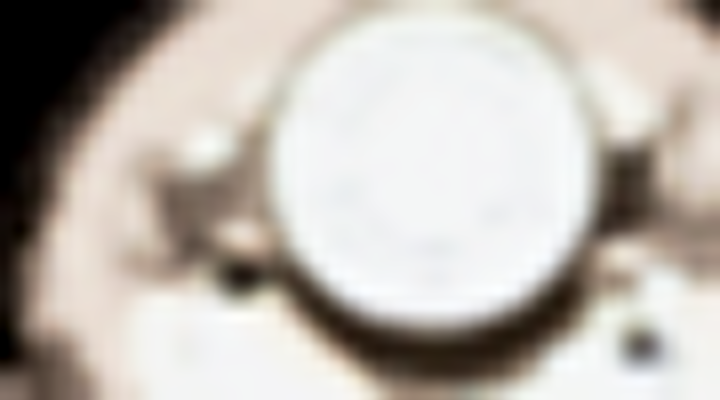

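Run:
```python
from cam import *
p,o=pose(-1,75,0,over=-5)
robot.line_to([p[0],p[1],.27],o,velocity=.25); s()
h=robot.line_to(p,o,velocity=.1,f_stop=5); s(h)
if not h: swing(-1,[(60,0,0),(40,0,0),(20,0,0),(5,8,0)],fs=12)
im=snap("side","s13raw.png"); c=np.clip((im[145:205,215:285,::-1]/255.)**.6*255,0,255).astype(np.uint8)
cv2.imwrite("pics/s13.png",cv2.resize(c,None,fx=8,fy=8,interpolation=cv2.INTER_CUBIC))
im=snap("top","t13raw.png"); c=np.clip((im[145:225,225:305,::-1]/255.)**.6*255,0,255).astype(np.uint8)
cv2.imwrite("pics/t13.png",cv2.resize(c,None,fx=7,fy=7,interpolation=cv2.INTER_CUBIC))
```

```text
[0.5895 0.0826 0.269 ] [-1.07  1.08  0.13] [0.03 0.01 0.03] 32.16
False [0.5907 0.0809 0.1922] [ 0.63 -0.09 -0.7 ] [-0.01 -0.03  0.03] 33.09
(60, False) [0.5902 0.0639 0.1864] [0.44 0.33 0.57] [ 0.01  0.03 -0.02] 33.58
(40, False) [0.5898 0.0517 0.1763] [0.94 0.75 0.89] [0.03 0.07 0.02] 34.04
(20, False) [0.5898 0.0433 0.1632] [ 0.24 -0.2   0.3 ] [-0.02  0.04  0.01] 34.51
(5, False) [0.5901 0.035  0.1534] [-0.35 -0.69  0.61] [-0.24  0.04 -0.01] 34.91
```

View pics/s13.png

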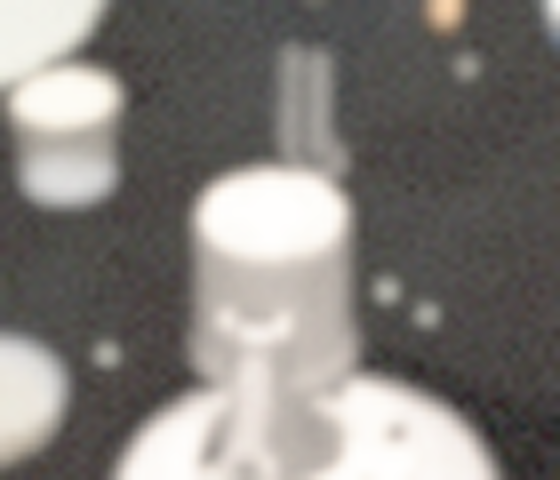

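View pics/t13.png

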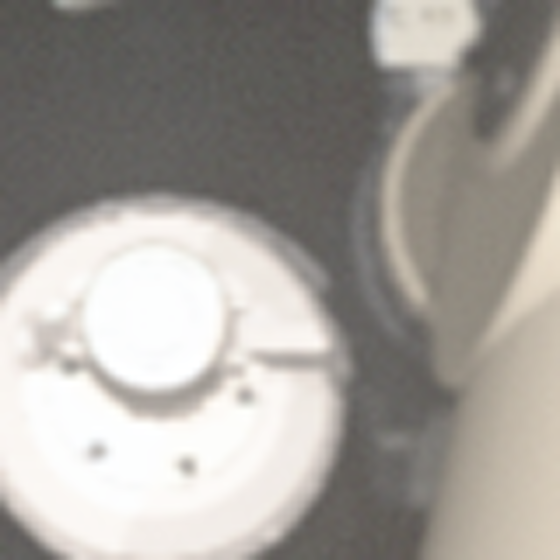

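Run:
```python
from cam import *
if swing(-1,[(-12,15,0),(-27,20,.5),(-40,25,1),(-52,28,1.5),(-62,30,2.5),(-65,30,5)],v=.05,fs=12):
  for ov in(8,10,12,13.5):
    p,o=pose(-1,-65,30,over=ov); h=robot.line_to(p,velocity=.03,f_stop=10); robot.pause(.1); s((ov,h))
    if h: break
```

```text
(-12, False) [0.5902 0.0314 0.1394] [ 0.02 -0.3   0.08] [-0.35 -0.03 -0.01] 35.46
(-27, False) [0.5902 0.0296 0.126 ] [ 0.51 -0.62  0.38] [-0.5  -0.01  0.05] 35.88
(-40, False) [0.5902 0.0305 0.1146] [-0.38 -0.9   0.79] [-0.66  0.03  0.02] 36.26
(-52, False) [0.5901 0.0356 0.1058] [ 0.48 -1.2   0.6 ] [-0.76  0.02  0.03] 36.61
(-62, False) [0.59   0.0433 0.1003] [ 0.49 -1.84  0.55] [-0.83 -0.04  0.01] 36.94
(-65, False) [0.59   0.048  0.0983] [ 0.   -2.67 -0.44] [-0.87 -0.01 -0.04] 37.19
(8, False) [0.5901 0.0504 0.0972] [-0.13 -2.2  -0.22] [-0.91  0.01  0.01] 37.54
(10, False) [0.5901 0.0521 0.0964] [-0.47 -1.57 -0.18] [-0.85  0.03 -0.02] 37.89
(12, False) [0.5902 0.0535 0.0956] [-0.02 -3.08  0.22] [-1.    0.    0.06] 38.24
(13.5, False) [0.5904 0.0541 0.0952] [-0.94 -4.89  2.46] [-1.17  0.12  0.11] 38.59
```

Run:
```python
from cam import *
for ov in(15,17):
    p,o=pose(-1,-65,30,over=ov); h=robot.line_to(p,velocity=.03,f_stop=10); robot.pause(.1); s((ov,h))
    if h: break
p=np.array(robot.current_tool_pos()); o=ori(UA,-1,30,1)
robot.line_to((p+[0,-.05,.06]).tolist(),o,velocity=.15,f_stop=15)
robot.line_to([.45,.0,.27],ori(UA,1,0,1),velocity=.2,f_stop=15);s()
for n,x0,y0 in(("side",210,145),("top",200,145)):
    im=snap(n,n+"14raw.png"); c=im[y0:y0+75,x0:x0+80,::-1]
    cv2.imwrite("pics/%s14.png"%n[0],cv2.resize(c,None,fx=8,fy=8,interpolation=cv2.INTER_CUBIC))
c=im[180:205,225:270,::-1];cv2.imwrite("pics/t14b.png",cv2.resize(np.clip((c.astype(float)-100)*1.6,0,255).astype(np.uint8),None,fx=16,fy=16,interpolation=cv2.INTER_CUBIC))
```

```text
(15, False) [0.5906 0.0544 0.0949] [-1.65 -5.91  4.43] [-1.23  0.31  0.16] 38.94
(17, False) [0.5909 0.0548 0.0945] [-1.66 -8.23  6.83] [-1.4   0.42  0.32] 39.29
 [ 4.498e-01 -1.000e-04  2.693e-01] [-0.02 -0.11  0.9 ] [-0.03 -0.   -0.02] 41.04
```

View pics/s14.png

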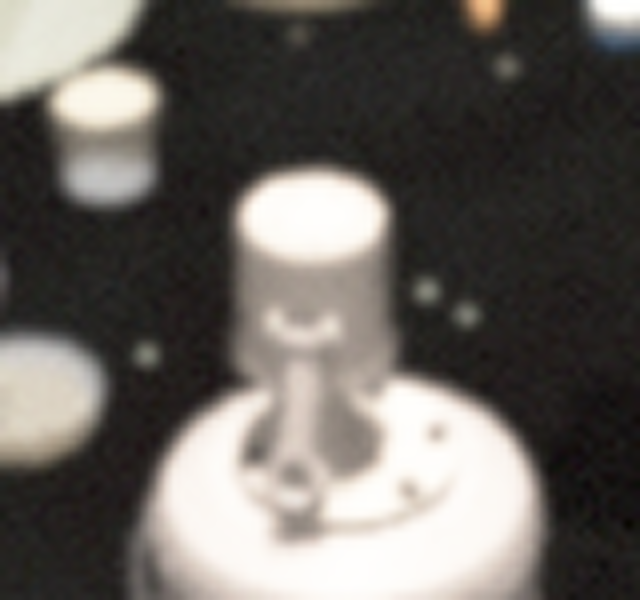

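View pics/t14.png

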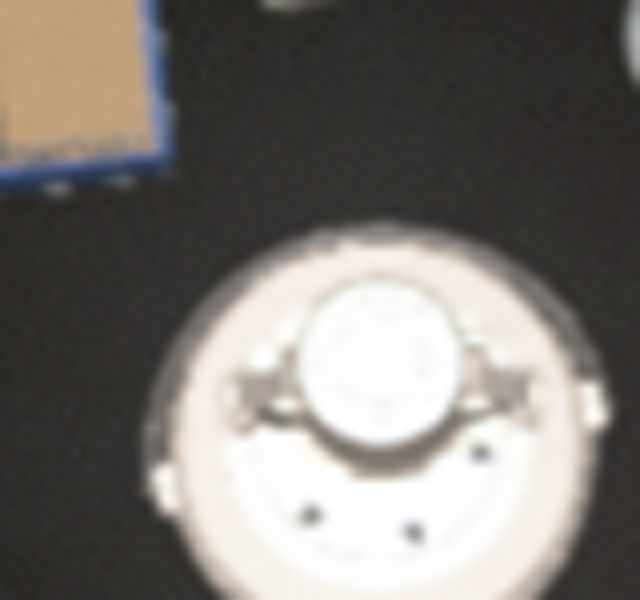

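View pics/t14b.png

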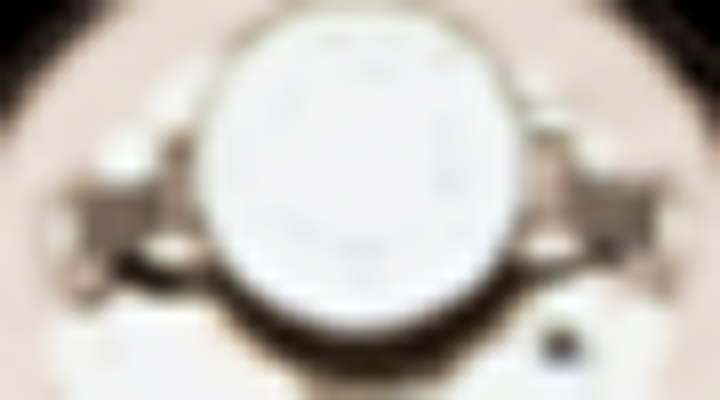

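Run:
```python
from cam import *
for z in(.095,.105):
    a=atz("top",(225+55/16,194),z);b=atz("top",(225+678/16,194.5),z);print(z,(a-b)[1]*500,(a+b)/2)
for e in(-50,-55,-60,-65):print(e,22+53*np.cos(np.radians(e))+2.5*np.sin(np.radians(-e)))
```

```text
0.095 44.8237772108243 [0.58965062 0.0990031  0.095     ]
0.105 44.3206357884014 [0.58838938 0.09884218 0.105     ]
-50 57.98285442118403
-55 54.447431237327926
-60 50.665063509461106
-65 46.66453733984869
```

Run:
```python
from cam import *
from meas import tri
a=cv2.imread("pics/t0.png")
robot.pause(.3); im=snap("top","t15.png",s=1.5)
for l in("xylene_bottle","stain_bottle","petri_1","screw_pot"):
    print(l,[(np.round(x["rect"],1).tolist(),round(x["p"],2)) for x in recognise(l,"top")[:1]])
print("cap",tri((200+380/8,145+360/8),(210+313/8,145+214/8)))
workorder.close_job(); print(robot.current_time_s())
```

```text
xylene_bottle [([141.7, 248.2, 26.7, 15.9], 0.53)]
stain_bottle [([145.9, 215.3, 24.0, 15.7], 0.51)]
petri_1 [([289.4, 148.2, 23.3, 20.5], 0.63)]
screw_pot [([354.9, 148.1, 19.5, 15.4], 0.69)]
cap (array([0.5875573 , 0.09868519, 0.17555544]), array([0.00126239]))
the job is handed in; nothing more can be done
the job is handed in; nothing more can be done
```

View pics/t15.png

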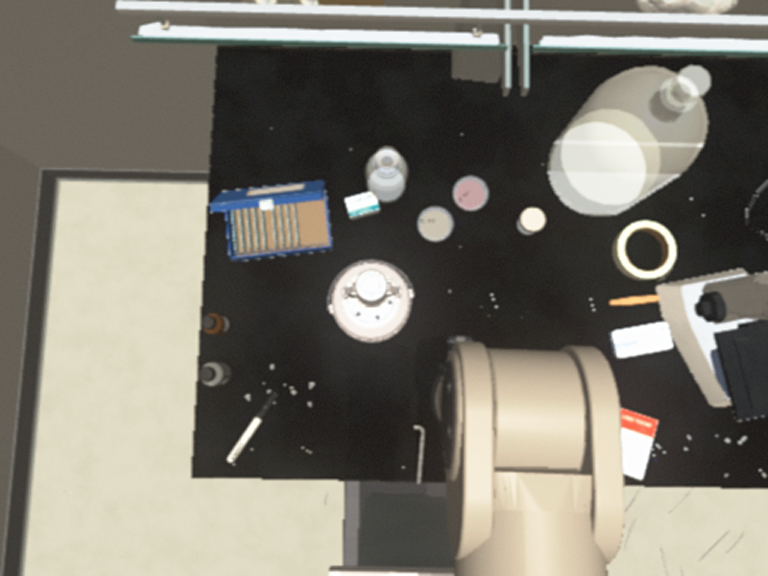

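I picked up the coupling with both arms up and felt it onto the neck. It took two small corrections from the contact forces. I pushed it onto the seal with about 14 N, which put the mouth about 41 mm above the lid, then let go. Next I swung the +y cam arm fully down, then the -y one. I backed off and handed the job in at about 42 s.

**Last checks**
- **Arms:** both pushed against a stiff stop at about 10–11 N. In the top picture their ends lie evenly either side of the cap, about 44.6 mm out on average, which fits fully down (about 65° below level).
- **Cap:** it sits upright on the neck with its top at z ≈ 0.1756 m in the pictures. That does not show that it reached 41 mm, because the cameras disagree with the arm by 2–3 mm.
- **Bystanders:** the top picture and the networks show the bottles, the dish and the pot where they were, and the gripper is clear of everything.

**What disagreed**
- **Fingertips:** in the pictures the shut fingertips stood at about the TCP, not 17 mm ahead of it. My first push on the +y arm therefore rode over its ring with about 9 N and left the arm about 41° above level. I corrected the reach and finished that arm.
- **End contact:** both arms stopped the tool about 8–12 mm farther in than my model predicted. I put this down to the fingertip shape and did not press again to check.

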